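# Sensor check: start the tester, then point at the widest sensor

## Task

Press the round start button on the tester fully and let it come back up, then act as the test target: bring the fingertips, pointing straight down, to about 15 mm above the middle of the face of the widest of the three barrel sensors, keep them there for at least two seconds, and finish the program with them still there. Do not touch any of the sensors, do not press the square keys, and leave everything else on the bench where it is.

Things in the scene. Friction and masses are not known exactly. Their poses are not given: they have to be found in the camera images.
- start_top (a point): middle of the top of the tester's round start button, 28 mm in diameter, about 54 mm above the bench when up, in the near half of the tester on its centre line; z up, pressed straight down
- start (a joint): travel of the start button in m: 0 up, 0.006 fully down; springs back, fully down takes about 5 N
- tester: grey desk tester fixed to the bench, 190 (x) x 100 (y) x 32 mm high; origin under its centre, its screen at +x, its keys at the middle and -x; start button on top at x = -60 mm, y = 0
- key_left (a joint): travel of the small square key (16 mm wide, top 40 mm above the bench) at x = -8, y = +29 mm of the tester, in m: 0 up, 0.004 down
- key_right (a joint): the same for the square key at x = -8, y = -29 mm of the tester
- sensor_wide_face (a point): centre of the sensing face (flat round top) of the upright barrel sensor that is 30 mm in diameter, 70 mm above the bench; z up
- sensor_medium_face (a point): centre of the sensing face (flat round top) of the upright barrel sensor that is 18 mm in diameter, 70 mm above the bench; z up
- sensor_slim_face (a point): centre of the sensing face (flat round top) of the upright barrel sensor that is 12 mm in diameter, 70 mm above the bench; z up
- sensor_wide: the widest of the three loose barrel sensors (30 mm diameter steel barrel, black face), standing upright on a 60 x 60 x 18 mm aluminium foot, 70 mm high in all, about 0.5 kg; origin under the foot's centre
- sensor_medium: the middle-sized of the three loose barrel sensors (18 mm diameter steel barrel, black face), standing upright on a 60 x 60 x 18 mm aluminium foot, 70 mm high in all, about 0.5 kg; origin under the foot's centre
- sensor_slim: the slimmest of the three loose barrel sensors (12 mm diameter steel barrel, black face), standing upright on a 60 x 60 x 18 mm aluminium foot, 70 mm high in all, about 0.5 kg; origin under the foot's centre
- tip_cleaner: round brass soldering-tip cleaner, 70 mm across, 67 mm high; origin under its centre
- pen: pen lying flat, 140 mm long, 10 mm thick, long axis x; origin under its middle
- breadboard: white plug-in board lying flat, 55 x 165 x 9 mm with parts up to 20 mm high; origin under its centre
- screwdriver: screwdriver lying flat, 190 mm long, about 30 mm thick at most, along x; origin under its middle
- battery: small block battery standing upright, 17 x 26 x 49 mm; origin under its centre
- transformer: small iron and copper transformer, 55 x 55 x 45 mm; origin under its centre
- heat_sink: finned aluminium heat sink, 40 x 50 x 27 mm; origin under its centre
Mind the look-alikes: they are no part of the job. Leave any red look-alike of the tester alone.

How it is judged:
By the outcome, as a careful person would: the job done as asked, in the order asked, and still so for the second after the job is handed in, with the robot touching nothing.
It also fails if it takes over 38 s, if anything falls off the work surface, if the arm or the gripper's body presses on something with over 40 N, if the wrist force passes 120 N, or if a joint passes its speed limit or range.

## Robot

A 6-joint arm with a two-finger parallel gripper is mounted at the origin on the work surface. World frame = base frame: x ahead of the robot, y to its left, z up, the work surface at z = 0. Lengths are in m, angles in rad, forces in N, time in s.
With the tool pointing down it reaches from about 0.375 to 0.975 m from the base axis. Payload 3.8 kg.
Tool frame: the origin (TCP) lies midway between the tips of the shut fingers; the grasp point (between the pads) lies 19 mm behind it (bot.grip_depth is the distance from the TCP to the grasp point, in m); z points along the fingers, y is the line along which they close (so a half turn about z gives the same grasp; the last joint's range is limited). The gripper opens to 85 mm and grips with 20 to 120 N. Pads are 22 mm wide; open, the fingers measure 114 mm over their backs; the gripper's body (76 mm by 85 mm) begins 54 mm behind the grasp point. The pads swing forward as they close: fully open they stand 13 mm farther back than shut.
Start: joints at [1.095, 0.264, 1.604, -0, 1.274, -0.037], TCP at [0.287, 0.611, 0.231] pointing down, gripper open.
Joint ranges: [-2.63, 2.63], [-0.94, 2.18], [0.31, 2.57], [-1.31, 4.45], [0, 2.66], [-2.55, 2.55]. Speed limits (rad/s): [2.57, 2.57, 3.14, 3.14, 3.14, 3.14].

## Interface

Orientations are given as [roll, pitch, yaw] about the fixed x, y, z axes, in that order (R = Rz(yaw) Ry(pitch) Rx(roll)).
In Python, from cell import bot, eyes gives the robot as it stands.
- The arm moves only by the tool drive_tool, never from a script. Its arguments are lists of equal length, an entry for each row: "delta_pos": the shift along the world's x, y, z in m, a list of three; "turn": the turn about the world's z in rad. In form: {"delta_pos": [[tx, ty, tz], ...], "turn": [turn, ...]}. A call has 1 to 12 rows; each row shifts and turns the commanded pose from where the row before left it; what a row does not reach is not made up. A row lasts 1/8 s, in which the tool goes at most 62.5 mm and 10.7 degrees, less where a joint would pass 70% of its speed; a pose out of reach is approached as far as the arm can. A call is refused whole if a number of a shift passes 0.0625 or a number of a turn 0.188, either way. A call with a gripper value outside its range is refused whole. "claw" is the gripper command: -1 is fully open, 1 is shut, values between are in proportion, set as the call begins (left out, the last holds). The fingers move at their own pace and stop on an object; "newtons" is the grip in N (left out, the last holds). Time passes only in rows, so rows that do not move let the fingers close. It gives the time, the measured TCP pose, the force, the opening and the grip force at its end, in the units of the state.
- bot.get_state(): the state, without advancing time (a new reading comes with each control period).
- eyes.grab_frame(name): name is "side" or "top" or "wrist"; returns a dict with "image" (420x560x3 uint8, red, green, blue), "fx", "fy", "cx", "cy" (pixels), "cam_to_world" (4x4, takes a point from camera to world coordinates). Camera axes: x right, y up, looking along -z (the intrinsics and any distortion apply to the point x, -y, -z); pixel columns grow to the right and rows downward; lengths in m; the calibration is good to about 2 mm. The wrist camera is an equidistant fisheye: a pixel r from the principal point sees the ray r / f radians off the axis. A picture is of the moment at which its call begins. There is no depth.
- bot.job_done(): hands the job in; it is judged then, once.
The state is a dict: "t": time; "q": joint angles; "qvel": joint speeds; "tau": joint torques, N m; "tcp_pos": TCP position; "ee_rot": TCP orientation; "force": force on the tool from outside, world axes, zero at the start; "torque": the same for the moment, N m; "grip_width": finger opening in m; "grasp_force": force on a finger pad.
Only numpy, scipy, OpenCV 4.12 (cv2) and the standard library are available. Lean on these libraries where they do the work, as an engineer would, in place of code of your own. Each camera call takes 0.05 s, during which the arm holds its last target. There are 200 camera calls.

## Working session

There is one attempt and no reset: what is moved stays moved. The work goes in short steps, Python scripts to look and compute and a tool call to move; the robot and the scene stay as the last step left them, time stands still between calls to the robot, and variables do not carry over. Pictures are saved under pics/ and viewed, at most 10 in all, crops included, and the job is handed in when it is done.

Besides the shell and the picture viewer there is one more tool, called after "Call:" as name(argument=value, ...) on one line, values as JSON. drive_tool: Moves the arm, as the interface text tells. Its arguments: {"type":"object","properties":{"delta_pos":{"type":"array","items":{"type":"array","items":{"type":"number"}}},"turn":{"type":"array","items":{"type":"number"}},"claw":{"type":"number"},"newtons":{"type":"number"}},"required":["delta_pos","turn"]}

```bash
mkdir -p pics
cat > h.py <<'E'
import numpy as np,cv2
from cell import bot,eyes
def shot(n,f):
    d=eyes.grab_frame(n);cv2.imwrite(f,d["image"][:,:,::-1]);np.savez(f+'.npz',**{k:d[k] for k in d if k!='image'});return d
def px(f,u,v,z):
    d=np.load(f+'.npz');x=(u-d['cx'])/d['fx'];y=(v-d['cy'])/d['fy']
    if 'wrist' in f:
        r=np.hypot(x,y);s=np.sin(r)/r if r>1e-9 else 1;c=np.array([x*s,-y*s,-np.cos(r)])
    else: c=np.array([x,-y,-1])
    T=d['cam_to_world'];w=T[:3,:3]@c;o=T[:3,3];return (o+w*(z-o[2])/w[2]).round(4)
E
python3 - <<'E'
from h import *
d=shot('top','pics/top.png');print({k:v for k,v in d.items() if k not in('image',)})
d=shot('side','pics/side.png')
print(bot.get_state())
E
```

```text
{'fx': 516.2057758450258, 'fy': 516.2057758450258, 'cx': 290.1806246661275, 'cy': 207.3152519794882, 'cam_to_world': array([[-0.02765741,  0.99698501, -0.07249805,  0.3845896 ],
       [-0.99960969, -0.02729835,  0.00593913, -0.08141975],
       [ 0.00394215,  0.07263401,  0.99735087,  1.61830477],
       [ 0.        ,  0.        ,  0.        ,  1.        ]])}
{'t': 0.1, 'q': array([ 1.09507540e+00,  2.64660318e-01,  1.60522678e+00, -7.78363334e-06,
        1.27371611e+00, -3.68828144e-02]), 'qvel': array([-7.30676961e-05, -1.53079086e-03, -8.17115025e-04, -2.06254191e-03,
       -1.32216328e-03, -1.88732701e-03]), 'tau': array([ 4.36304199e-04, -5.16707897e+01, -3.68592668e+01, -7.30875081e-05,
        6.29847680e-03, -2.73055988e-06]), 'tcp_pos': array([0.28649102, 0.61045811, 0.23010408]), 'ee_rot': array([-3.13958319e+00, -6.67051409e-05,  2.70275676e+00]), 'force': array([ 0.50466762, -0.80906141,  0.12942678]), 'torque': array([ 0.02376397, -0.02012612,  0.04250083]), 'grasp_force': 0.0, 'grip_width': 0.08520259052784473}
```

View pics/top.png

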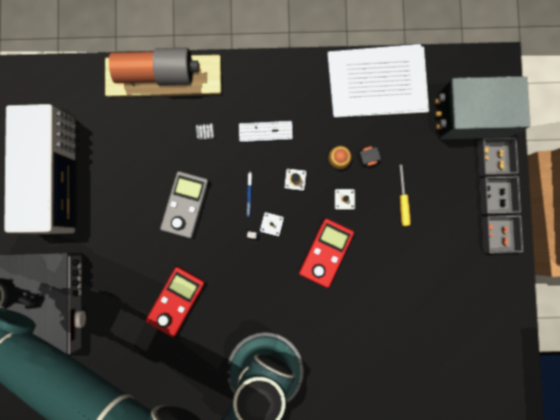

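View pics/side.png

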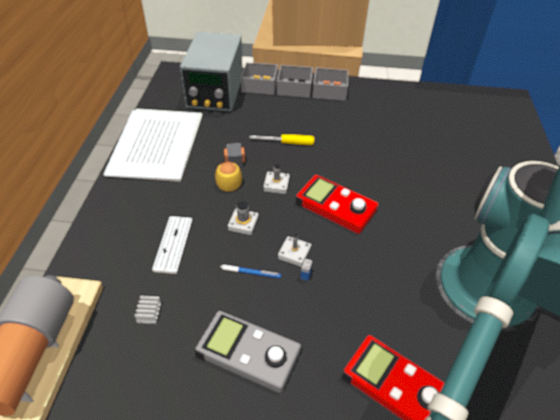

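Top view: the grey tester is at about (185,205) with its start button near (178,223). The sensors are at (296,179), (345,199) and (272,224), and the first looks widest. I'll enlarge these to check.

Run:
```python
from h import *
a=cv2.imread('pics/top.png');s=cv2.imread('pics/side.png')
R=lambda im,x,y,w,h,k:cv2.resize(im[y:y+h,x:x+w],None,fx=k,fy=k,interpolation=cv2.INTER_CUBIC)
A=R(a,155,165,66,75,6) # 396x450
B=R(a,255,160,110,80,3.6) #396x288
C=R(s,220,160,80,110,3) 
im=np.zeros((600,800,3),np.uint8);im[:450,:396]=A;im[:288,400:796]=B;im[290:590,400:640]=R(s,225,160,96,120,2.5)
cv2.imwrite('pics/c1.png',im)
f='pics/top.png'
print(px(f,178,223,.054),px(f,188,187,.032),px(f,296,179,.07),px(f,345,199,.07),px(f,272,224,.07))
```

```text
[0.46   0.2503 0.054 ] [0.5714 0.2228 0.032 ] [ 0.5823 -0.1106  0.07  ] [ 0.5177 -0.2564  0.07  ] [ 0.4485 -0.0347  0.07  ]
```

View pics/c1.png

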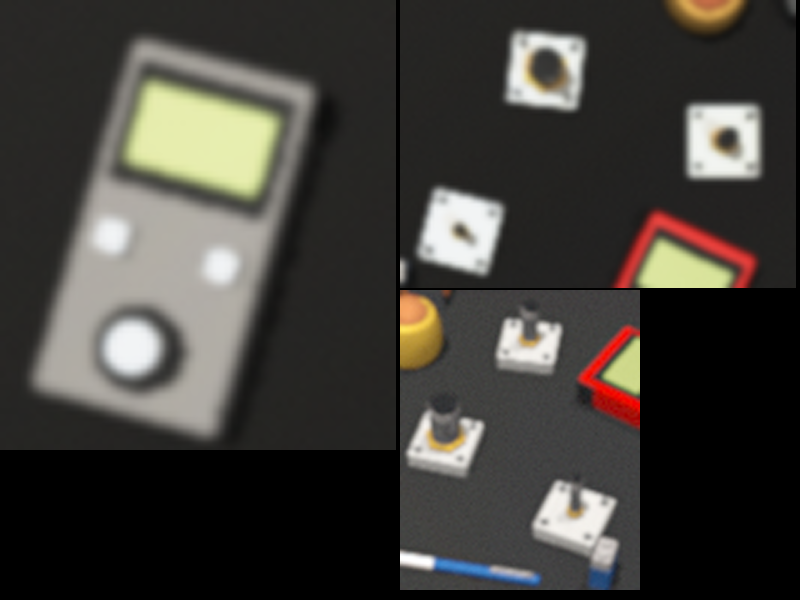

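The crop confirms that the sensor at (296,178) is the widest. The start button is at (177,223), at about (0.460, 0.252). I'll close the gripper and move above the button.

Call:
drive_tool(delta_pos=[[0.0174,-0.0359,-0.008],[0.0174,-0.0359,-0.008],[0.0174,-0.0359,-0.008],[0.0174,-0.0359,-0.008],[0.0174,-0.0359,-0.008],[0.0174,-0.0359,-0.008],[0.0174,-0.0359,-0.008],[0.0174,-0.0359,-0.008],[0.0174,-0.0359,-0.008],[0.0174,-0.0359,-0.008],[0,0,0],[0,0,0]], turn=[0,0,0,0,0,0,0,0,0,0,0,0], claw=1, newtons=20)

```text
t: 1.6
tcp_pos: [0.4606, 0.2522, 0.1511]
ee_rot: [-3.142, -0.001, 2.702]
force: [-0.8, -0.6, 0.3]
grip_width: 0.0002
grasp_force: 0.0
```

Run:
```python
from h import *
f='pics/side.png'
print('side',px(f,275.5,355,.054),px(f,243,205,.07), 'top',px('pics/top.png',177,223,.054),px('pics/top.png',295.8,178.3,.07),px('pics/top.png',295.3,179.4,.018))
d=shot('wrist','pics/wrist1.png');print(d['fx'],d['cx'],d['cy'],d['cam_to_world'].round(3))
s=bot.get_state();print(s['tcp_pos'],s['ee_rot'],s['grip_width'],s['t'])
```

```text
side [0.4605 0.2594 0.054 ] [ 0.5867 -0.1089  0.07  ] top [0.4601 0.2533 0.054 ] [ 0.5845 -0.11    0.07  ] [ 0.5878 -0.1093  0.018 ]
325.19226210127806 275.1423426425117 210.34740327341777 [[ 0.424 -0.863 -0.276  0.391]
 [ 0.906  0.404  0.128  0.286]
 [ 0.001 -0.304  0.953  0.293]
 [ 0.     0.     0.     1.   ]]
[0.46052593 0.2526651  0.15133966] [ 3.14129287e+00 -3.25802220e-04  2.70305209e+00] -0.00013082685120977138 1.65
```

View pics/wrist1.png

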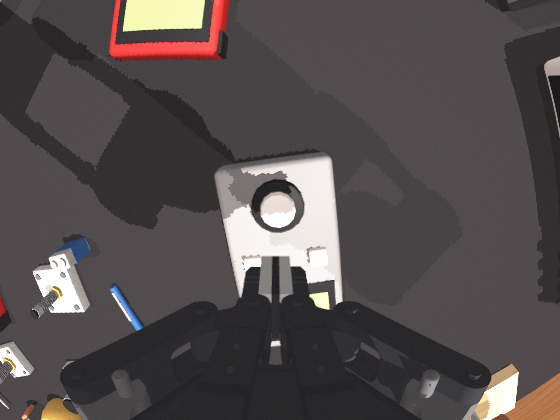

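The wrist view shows the button cap centred at about (278,210) on the grey tester, with both keys on the far side of it.

Run:
```python
from h import *
print(px('pics/wrist1.png',278,210,.054),px('pics/wrist1.png',260,210,.054),px('pics/wrist1.png',296,210,.054))
```

```text
[0.4611 0.2556 0.054 ] [0.4552 0.243  0.054 ] [0.467  0.2682 0.054 ]
```

The measured cap width is 28 mm, which matches. I'll descend.

Call:
drive_tool(delta_pos=[[0,0.003,-0.018],[0,0,-0.018],[0,0,-0.018],[0,0,-0.018],[0,0,-0.013],[0,0,-0.003],[0,0,-0.003],[0,0,-0.003],[0,0,-0.003],[0,0,0],[0,0,0]], turn=[0,0,0,0,0,0,0,0,0,0,0])

```text
t: 3.02
tcp_pos: [0.4609, 0.2551, 0.0545]
ee_rot: [3.141, 0.0, 2.703]
force: [-0.4, 0.1, -0.2]
grip_width: -0.0002
grasp_force: 0.0
```

Call:
drive_tool(delta_pos=[[0,0,-0.002],[0,0,-0.002],[0,0,-0.002],[0,0,0],[0,0,0]], turn=[0,0,0,0,0])

```text
t: 3.65
tcp_pos: [0.4611, 0.2552, 0.0486]
ee_rot: [3.141, 0.0, 2.703]
force: [-0.5, 0.8, 5.2]
grip_width: -0.0001
grasp_force: 2.2
```

Call:
drive_tool(delta_pos=[[0,0,-0.001],[0,0,-0.001],[0,0,0],[0,0,0]], turn=[0,0,0,0])

```text
t: 4.15
tcp_pos: [0.4612, 0.2553, 0.0479]
ee_rot: [3.141, 0.0, 2.703]
force: [-3.7, -2.3, 13.3]
grip_width: -0.0001
grasp_force: 7.2
```

The force jumped to 13 N at the stop, so the button is fully down. I'll release it and travel high to the wide sensor.

Call:
drive_tool(delta_pos=[[0,0,0.01],[0,0,0.03],[0,0,0.03],[0,0,0.03]], turn=[0,0,0,0])

```text
t: 4.65
tcp_pos: [0.46, 0.2547, 0.1463]
ee_rot: [-3.14, -0.001, 2.703]
force: [0.5, -0.5, -0.0]
grip_width: -0.0001
grasp_force: 0.0
```

Call:
drive_tool(delta_pos=[[0.0124,-0.0365,0.0005],[0.0124,-0.0365,0.0005],[0.0124,-0.0365,0.0005],[0.0124,-0.0365,0.0005],[0.0124,-0.0365,0.0005],[0.0124,-0.0365,0.0005],[0.0124,-0.0365,0.0005],[0.0124,-0.0365,0.0005],[0.0124,-0.0365,0.0005],[0.0124,-0.0365,0.0005],[0,0,0],[0,0,0]], turn=[0,0,0,0,0,0,0,0,0,0,0,0])

```text
t: 6.15
tcp_pos: [0.5839, -0.1095, 0.1504]
ee_rot: [3.142, -0.002, 2.702]
force: [-0.0, 1.3, -0.2]
grip_width: -0.0001
grasp_force: 0.0
```

Run:
```python
from h import *
d=shot('wrist','pics/wrist2.png')
```

```text
(no output)
```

View pics/wrist2.png

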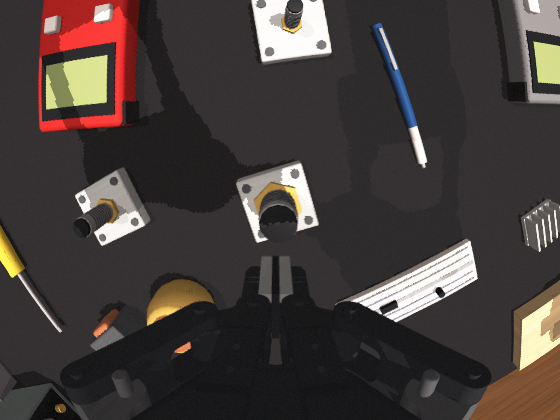

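The wide sensor's black face is at about (279,223). An enlarged crop will give its edges.

Run:
```python
from h import *
a=cv2.imread('pics/wrist2.png')[190:260,240:320]
a=cv2.convertScaleAbs(a,alpha=2.2,beta=10)
cv2.imwrite('pics/c2.png',cv2.resize(a,None,fx=8,fy=8,interpolation=cv2.INTER_CUBIC))
f='pics/wrist2.png'
for p in [(279,223),(260,223),(298,223),(279,204),(279,242)]:print(p,px(f,*p,.07))
```

```text
(279, 223) [ 0.5888 -0.1075  0.07  ]
(260, 223) [ 0.583 -0.12   0.07 ]
(298, 223) [ 0.5947 -0.0949  0.07  ]
(279, 204) [ 0.5757 -0.1014  0.07  ]
(279, 242) [ 0.6025 -0.1138  0.07  ]
```

View pics/c2.png

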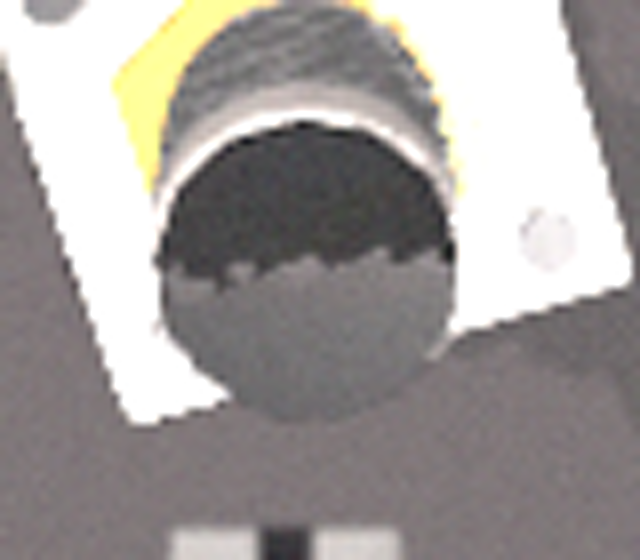

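The face spans columns 162–455 and rows 122–422 in the crop, so its centre is at (278.5,224) in the full image. That is about 0.589, -0.108; combined with the top view I'll use (0.588, -0.108). I'll descend to z = 0.085 and hold.

Call:
drive_tool(delta_pos=[[0.004,0.0015,-0.012],[0,0,-0.012],[0,0,-0.012],[0,0,-0.012],[0,0,-0.009],[0,0,-0.005],[0,0,-0.003],[0,0,0],[0,0,0]], turn=[0,0,0,0,0,0,0,0,0])

```text
t: 7.32
tcp_pos: [0.5891, -0.1086, 0.0868]
ee_rot: [3.141, 0.001, 2.703]
force: [0.5, 0.1, 0.1]
grip_width: -0.0
grasp_force: 0.0
```

Run:
```python
from h import *
shot('wrist','pics/wrist3.png');shot('side','pics/side3.png')
a=cv2.imread('pics/wrist3.png')[150:330,190:370];b=cv2.imread('pics/side3.png')[130:250,190:310]
cv2.imwrite('pics/c3.png',np.hstack([cv2.resize(i,(400,400),interpolation=cv2.INTER_CUBIC) for i in(a,b)]))
```

```text
(no output)
```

View pics/c3.png

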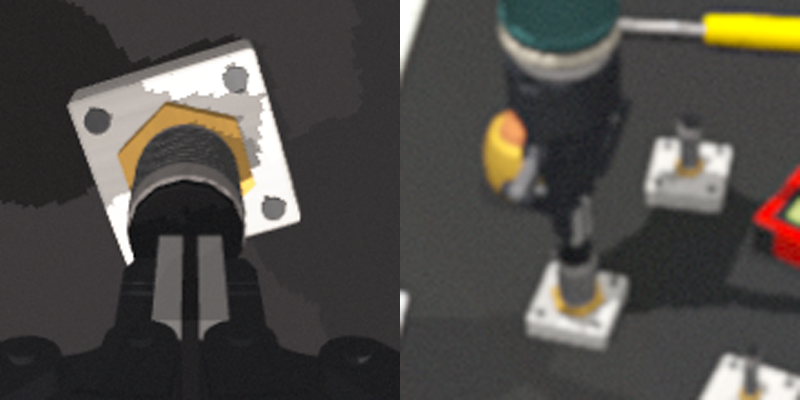

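The fingertips are centred over the wide face with a gap visible, touching nothing. I'll lower 2 mm and hold for more than 2 s.

Call:
drive_tool(delta_pos=[[-0.0005,0,-0.0015],[0,0,0],[0,0,0],[0,0,0],[0,0,0],[0,0,0],[0,0,0],[0,0,0],[0,0,0],[0,0,0],[0,0,0],[0,0,0]], turn=[0,0,0,0,0,0,0,0,0,0,0,0])

```text
t: 8.93
tcp_pos: [0.5882, -0.1085, 0.0848]
ee_rot: [-3.142, -0.0, 2.703]
force: [-0.5, -0.2, 0.4]
grip_width: 0.0
grasp_force: 0.0
```

Call:
drive_tool(delta_pos=[[0,0,0],[0,0,0],[0,0,0],[0,0,0],[0,0,0],[0,0,0],[0,0,0],[0,0,0],[0,0,0],[0,0,0],[0,0,0],[0,0,0]], turn=[0,0,0,0,0,0,0,0,0,0,0,0])

```text
t: 10.42
tcp_pos: [0.5882, -0.1085, 0.0847]
ee_rot: [-3.142, -0.0, 2.703]
force: [-0.3, 0.4, -0.3]
grip_width: 0.0
grasp_force: 0.0
```

```bash
python3 -c "
from cell import bot
s=bot.get_state();print(s['t'],s['tcp_pos'],s['force']);print(bot.job_done())"
```

```text
10.425 [ 0.58824427 -0.10847292  0.08474629] [-0.29124877  0.36280597 -0.27480585]
the job is handed in; nothing more can be done
None
```

I pressed the start button to its stop (13 N) and released it, then held the fingertips about 15 mm above the middle of the widest sensor's face for nearly 3 s and handed in there at 10.4 s, touching nothing; I did not take a picture of the button after release.

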